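# Load spare dosing-pump cassettes into the sloped tray

### The job

Take the white pump cassette out of the grey bin, set it down flat on the bench and let go, then take it again by its two short ends. Lay it flat in the upper half of the tray's empty lane and slide it down until it rests against the stop at the low end; also push the cassette that is stuck part-way in the other lane down against the stop. Both must end lying flat, hub side up, each in its own lane, let go; leave the other things on the bench where they are.

Things in the scene. Friction and masses are not known exactly. Their poses are not given: they have to be found in the camera images.
- tray: Fixed two-lane tray, black walls, grey bed sloping 0.26 rad (15 deg) down along its +x. Origin: centre of the bed's upper face, 42 mm above the bench; x downhill along the bed, y across the lanes, z square to the bed, so its orientation includes the slope. Bed from x = -100 mm (upper end, open) to +100 mm, where an aluminium stop plate 38 mm high closes both lanes.
- free_lane (a point): Middle of the empty lane, on the bed, 25 mm to the tray's -y side; axes as the tray's. The lane is 46 mm wide inside; walls 4 mm thick rise 38 mm above the bed, higher than a cassette. A cassette against the stop has its centre 71 mm downhill of this point. Cassettes do not slide on the bed by themselves: they must be pushed.
- stuck_lane (a point): Middle of the other lane, alike, 25 mm to the tray's +y side, on the bed; axes as the tray's. The stuck cassette lies in it. Tray and bin stand one to the left and one to the right of the robot's middle line, in either order; the bench between them (within 80 mm of that line, 0.45 to 0.62 m ahead of the base axis) is clear for putting things down.
- bin: Fixed grey open bin, outside 73 x 190 x 48 mm (x, y, z), walls 5 mm, inner floor 8 mm above the bench. Origin: centre of its underside; x across its narrow width, y along its length. The cassette lies across it, and its walls leave no room for fingers at the cassette's ends.
- new_mid (a point): Centre, half-way up, of the white cassette in the bin: block 58 (its x) x 40 (its y) x 28 mm with a round hub 32 mm across, 4 mm high, amid its top; this point is 16 mm above its underside; z is up. 80 to 170 g. In the bin only its long sides can be taken (40 mm grasp across its y). In the lane its x lies along the lane, either way round.
- old_mid (a point): Centre, half-way up, of an identical cassette, stuck part-way down its lane, flat on the bed, its x (58 mm) along the lane.
- dropper: Loose dropper bottle standing on the bench, diameter 42, height 105 mm; origin at the centre of its underside. Leave alone.
- salts: Loose small glass jar with lid standing on the bench, diameter 64, height 75 mm; origin at the centre of its underside. Leave alone.
- tee: Loose black plastic pipe tee, 70 x 46 x 24 mm, lying on the bench; origin under its middle. Leave alone.
Not all that is in view belongs to the job. What is shaped like the part that bears old_mid but brown or pink is not meant. Leave any yellow look-alike of the part that bears new_mid alone.

How it is judged:
On the way, in this order (a step that is already met when the one before it is completed fails the run):
1. the cassette from the bin lies flat on the bench, let go (height (world z) of new_mid below 0.0195 m and angle between new_mid's own z axis and vertical below 0.1 rad and linear speed of new below 0.01 m/s and contact force between the fingers and new below 0.05 N), for 0.2 s.
2. it lies flat on the bed in the upper half of the empty lane (y of new_mid in the frame of tray between -0.031 and -0.019 m and z of new_mid in the frame of tray between 0.012 and 0.02 m and angle between the z axis of new_mid and the z axis of tray, either way round below 0.08 rad and angle between the x axis of new_mid and the x axis of tray, either way round below 0.2 rad and x of new_mid in the frame of tray between -0.085 and 0 m), for 0.1 s.
At the end, for the whole second after the job is handed in: Both cassettes lie flat on the tray's bed, hub up, each in its own lane (the one from the bin in the -y lane, the other in the +y lane), within 3 mm of the stop, let go and at rest (y of new_mid in the frame of tray between -0.031 and -0.019 m and z of new_mid in the frame of tray between 0.012 and 0.02 m and angle between the z axis of each of new_mid, old_mid and the z axis of tray, either way round below 0.08 rad and angle between the x axis of each of new_mid, old_mid and the x axis of tray, either way round below 0.2 rad and x of new_mid in the frame of tray between 0.068 and 0.074 m and y of old_mid in the frame of tray between 0.019 and 0.031 m and z of old_mid in the frame of tray between 0.012 and 0.02 m and x of old_mid in the frame of tray between 0.068 and 0.074 m and angle between each of new_mid, old_mid's own z axis and vertical below 0.5 rad and contact force between the fingers and new below 0.05 N and linear speed of each of new, old below 0.01 m/s and contact force between the fingers and old below 0.05 N); the robot touches nothing.
It fails at once if the dropper bottle was moved more than 30 mm or tipped over (distance of dropper from where it was at the start of the episode above 0.03 m or angle between dropper's own z axis and vertical above 0.5 rad).
It fails at once if the small jar was moved more than 30 mm or tipped over (distance of salts from where it was at the start of the episode above 0.03 m or angle between salts's own z axis and vertical above 0.5 rad).
It fails at once if the pipe tee was moved more than 30 mm (distance of tee from where it was at the start of the episode above 0.03 m).
It also fails if it takes over 72 s, if anything falls off the work surface, if the arm or the gripper's body presses on something with over 40 N, if the wrist force passes 120 N, or if a joint passes its speed limit or range.

### The arm

A 7-joint arm with a two-finger parallel gripper is mounted at the origin on the work surface. World frame = base frame: x ahead of the robot, y to its left, z up, the work surface at z = 0. Lengths are in m, angles in rad, forces in N, time in s.
With the tool pointing down it reaches from about 0.425 to 0.875 m from the base axis. Payload 4.7 kg.
Tool frame: the origin (TCP) lies at the very end of the fingers, on their centre line; the grasp point (between the pads) lies 19 mm behind it (bot.tcp_to_grasp is the distance from the TCP to the grasp point, in m); z points along the fingers, y is the line along which they close (so a half turn about z gives the same grasp; the last joint's range is limited). The gripper opens to 87 mm and grips with 3 to 60 N. Pads are 19 mm wide; open, the fingers measure 117 mm over their backs; the gripper's body (75 mm by 190 mm) begins 51 mm behind the grasp point.
Start: joints at [1.218, 0.321, -0.07, 1.45, 0.023, 1.371, -0.057], TCP at [0.233, -0.607, 0.223] pointing down, gripper open.
Joint ranges: [-2.86, 2.86], [-0.3, 2.09], [-1.38, 1.24], [0.06, 2.45], [-1.56, 4.7], [0.09, 2.05], [-2.69, 2.69]. Speed limits (rad/s): [2.57, 2.57, 3.14, 3.14, 3.14, 3.14, 3.14].

### API

Orientations are given as a unit quaternion [x, y, z, w].
In Python, from cell import bot gives the robot as it stands. The module is installed in compiled form; this text tells all that it offers.
- The arm moves only by the shell command python3 -m pendant 'ROWS' [OPENING] [FORCE]. ROWS is JSON, a list that holds one entry, the list of rows, each a list of 4 numbers: the shift along the tool's x, y, z as a fraction of full scale, then the turn about the tool's z as a fraction of full scale. A call has 1 to 12 rows; each row is the pose to reach, as a shift and turn from the pose commanded when the call began, along the tool's axes at that moment; what a row does not reach only later rows make up. Full scale, the value 1, is 0.1 m for a shift and 0.5 rad for a turn. A row lasts 1/8 s, in which the tool goes at most 62.5 mm and 10.7 degrees, less where a joint would pass 70% of its speed; a pose out of reach is approached as far as the arm can. A call with a number of a shift or a turn outside -1 to 1 is refused whole. A call with a gripper value outside its range is refused whole. OPENING is the opening, from -1 (shut) to 1 (fully open), so that 0 is half open, set as the call begins (- or left out, the last holds). The fingers move at their own pace and stop on an object; FORCE is the grip in N (left out, the last holds). Time passes only in rows, so rows that repeat a pose let the fingers close. It gives the time, the measured TCP pose, the force, the opening and the grip force at its end, in the units of the state.
- bot.get_obs(): the state, without advancing time (a new reading comes with each control period).
- bot.read_camera(name): name is "side" or "top"; returns a dict with "image" (400x640x3 uint8, blue, green, red), "mtx" (3x3 intrinsics, pixels), "world_from_camera" (4x4, takes a point from camera to world coordinates). Camera axes: x right, y down, z forward; pixel columns grow to the right and rows downward; lengths in m; the calibration is good to about 2 mm. A picture is of the moment at which its call begins. There is no depth.
- bot.hand_in(): hands the job in; it is judged then, once.
The state is a dict: "time": time; "joint_positions": joint angles; "qvel": joint speeds; "tau": joint torques, N m; "ee_pos": TCP position; "eef_rot": TCP orientation; "contact_force": force on the tool from outside, world axes, zero at the start; "wrist_torque": the same for the moment, N m; "gripper_width": finger opening in m; "grip_force": force on a finger pad.
Only numpy, scipy, OpenCV 4.12 (cv2) and the standard library are available. Lean on these libraries where they do the work, as an engineer would, in place of code of your own. Each camera call takes 0.05 s, during which the arm holds its last target. There are 200 camera calls.

## Working session

There is one attempt and no reset: what is moved stays moved. The work goes in short steps, Python scripts to look and compute and a shell command to move; the robot and the scene stay as the last step left them, time stands still between calls to the robot, and variables do not carry over. Pictures are saved under pics/ and viewed, at most 10 in all, crops included, and the job is handed in when it is done.

```bash
mkdir -p pics; ls; python3 - <<'E'
from cell import bot
import cv2,numpy as np
for n in("top","side"):
    r=bot.read_camera(n); cv2.imwrite(f"pics/{n}0.png",r["image"]); np.savez(f"{n}.npz",K=r["mtx"],T=r["world_from_camera"])
    print(n,r["mtx"].round(1).tolist(),r["world_from_camera"].round(4).tolist())
o=bot.get_obs(); print({k:np.round(v,3).tolist() for k,v in o.items()})
E
```

```text
pics
top [[373.6, 0.0, 313.4], [0.0, 373.6, 202.1], [0.0, 0.0, 1.0]] [[0.0188, -0.9968, 0.0783, 0.4901], [-0.9997, -0.02, -0.0146, 0.0684], [0.0161, -0.078, -0.9968, 0.8903], [0.0, 0.0, 0.0, 1.0]]
side [[393.7, 0.0, 320.0], [0.0, 393.7, 200.3], [0.0, 0.0, 1.0]] [[-0.8392, -0.4246, 0.3397, 0.1925], [-0.5438, 0.6487, -0.5324, 0.5574], [0.0057, -0.6315, -0.7753, 0.8293], [0.0, 0.0, 0.0, 1.0]]
{'time': 0.1, 'joint_positions': [1.218, 0.322, -0.07, 1.452, 0.023, 1.371, -0.057], 'qvel': [-0.001, -0.001, 0.001, -0.003, -0.001, -0.0, -0.0], 'tau': [0.0, -49.257, -0.405, -31.34, -0.064, 0.039, 0.0], 'ee_pos': [0.233, -0.606, 0.222], 'eef_rot': [0.983, 0.182, -0.0, -0.001], 'contact_force': [-0.076, 0.361, -0.672], 'wrist_torque': [-0.009, -0.035, 0.024], 'grip_force': 0.0, 'gripper_width': 0.087}
```

View pics/top0.png

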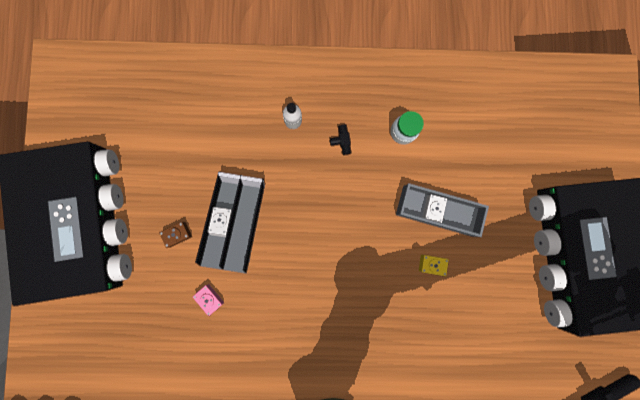

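View pics/side0.png

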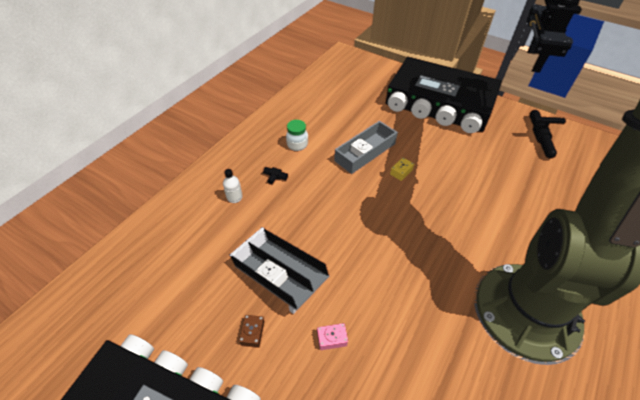

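Top view: the tray is on the left (stop at the top, about (241,178)) with the white stuck cassette at (219,221). The bin is on the right with a white cassette at (437,208).

Possible mix-ups:
- yellow (434,266): look-alike of the bin cassette, leave alone
- pink (208,300) and brown (176,233): look-alikes of the stuck cassette, leave alone

I choose the white one at (437,208) as new and the white one at (219,221) as old. Next, a close crop to check both.

```bash
cat > h.py <<'E'
import numpy as np,cv2
from cell import bot
def cam(n):
    r=bot.read_camera(n); return r["image"],r["mtx"],r["world_from_camera"]
def ray(px,n,z):
    d=np.load(n+".npz"); K,T=d["K"],d["T"]
    v=T[:3,:3]@np.linalg.inv(K)@[px[0],px[1],1]; o=T[:3,3]
    return o+v*(z-o[2])/v[2]
def pix(p,n):
    d=np.load(n+".npz"); K,T=d["K"],d["T"]; q=K@(T[:3,:3].T@(np.array(p)-T[:3,3])); return q[:2]/q[2]
def pose():
    o=bot.get_obs(); q=o["eef_rot"]
    from scipy.spatial.transform import Rotation as R
    return o, np.array(o["ee_pos"]), R.from_quat(q).as_matrix()
def rows(target,yaw=None):
    "shift in tool axes (full-scale units) to world target; yaw = wanted angle of tool y axis (mod pi)"
    o,p,M=pose(); s=M.T@(np.array(target)-p)/.1
    out=s.round(3).tolist()
    if yaw is not None:
        a=np.arctan2(M[1,1],M[0,1]); d=(a-yaw+np.pi/2)%np.pi-np.pi/2  # tool z is down: + turn lowers world yaw
        out.append(round(d/.5,3))
    return out
E
python3 - <<'E'
import cv2,numpy as np
im=cv2.imread("pics/top0.png")
a=cv2.resize(im[160:280,180:280],None,fx=4,fy=4,interpolation=cv2.INTER_CUBIC)
b=cv2.resize(im[170:290,390:490],None,fx=4,fy=4,interpolation=cv2.INTER_CUBIC)
cv2.imwrite("pics/crop1.png",np.hstack([a,b]))
from h import ray,pix,pose
m=((im.min(2)>170)&(im.max(2).astype(int)-im.min(2)<40)).astype(np.uint8)
n,l,s,c=cv2.connectedComponentsWithStats(m)
for i in range(1,n):
    if s[i,4]>60: print(s[i].tolist(),c[i].round(1),cv2.minAreaRect(np.argwhere(l==i)[:,::-1].astype(np.float32)))
o,p,M=pose();print(M.round(2).tolist())
E
```

```text
[284, 109, 16, 13, 124] [292.1 115.8] ((292.1764831542969, 115.70588684082031), (10.671567916870117, 15.522278785705566), 75.96376037597656)
[397, 131, 22, 11, 67] [407.  137.9] ((406.85992431640625, 136.97998046875), (21.213205337524414, 9.050968170166016), 8.13010311126709)
[95, 152, 17, 23, 264] [101.8 163.5] ((101.67889404296875, 163.59632873535156), (23.56252670288086, 13.02643871307373), 73.3007583618164)
[219, 173, 21, 6, 72] [229.  175.5] ((229.0, 175.50001525878906), (20.54987335205078, 3.2879796028137207), 9.462323188781738)
[241, 176, 21, 9, 82] [250.5 179.4] ((250.68997192382812, 180.6699981689453), (20.5060977935791, 6.788225173950195), 8.13010311126709)
[99, 188, 18, 22, 262] [105.9 198.4] ((106.06880950927734, 198.72938537597656), (23.466745376586914, 13.696916580200195), 73.3007583618164)
[426, 195, 21, 28, 383] [436. 208.] ((435.9662170410156, 208.1460418701172), (17.089323043823242, 24.734548568725586), 12.994616508483887)
[542, 199, 14, 21, 211] [548.3 207.8] ((548.5, 209.0), (20.0, 13.0), 90.0)
[209, 208, 22, 28, 443] [219.1 221.7] ((219.02938842773438, 221.617630
[... 199 characters left out ...]
007583618164)
[589, 223, 16, 27, 148] [595.7 236.4] ((596.0797729492188, 236.171630859375), (26.25370216369629, 12.26905632019043), 81.02737426757812)
[58, 226, 17, 30, 382] [ 66.  240.5] ((65.98780822753906, 240.39024353027344), (28.1600399017334, 13.803942680358887), 83.6598129272461)
[107, 259, 18, 22, 260] [114.3 269.9] ((114.43264770507812, 270.0440673828125), (22.191816329956055, 13.946232795715332), 75.25643920898438)
[552, 270, 15, 19, 213] [559.3 278.6] ((559.3856201171875, 278.77813720703125), (19.161964416503906, 12.85253620147705), 83.2901611328125)
[558, 308, 9, 19, 73] [561.4 319.7] ((562.0, 317.0), (18.0, 8.0), 90.0)
[[0.93, 0.36, -0.0], [0.36, -0.93, 0.0], [-0.0, -0.0, -1.0]]
```

View pics/crop1.png

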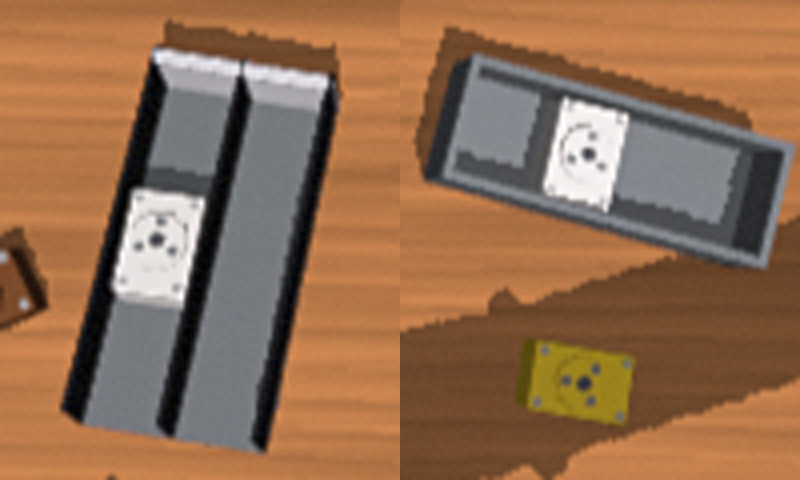

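The crop confirms it: the left one lies part-way in the tray's +y lane, the right one lies across the bin, and the yellow one is outside.

```bash
cat > tray.py <<'E'
import numpy as np
from scipy.spatial.transform import Rotation as R
def tp(par,q):
    x,y,w=par; M=R.from_euler('z',w)*R.from_euler('y',.26)
    return np.array([x,y,.042])+M.apply(q)
E
python3 - <<'E'
from h import *; from tray import tp; from scipy.optimize import least_squares
im=cv2.imread("pics/top0.png")
g=((im.max(2).astype(int)-im.min(2)<25)&(im.max(2)>90)&(im.max(2)<160)).astype(np.uint8)
n,l,s,c=cv2.connectedComponentsWithStats(g)
for i in range(1,n):
    if s[i,4]>150 and 190<c[i,0]<500: print(i,s[i].tolist(),c[i].round(1))
i=l[225,245]; L=[]
for r in range(192,262,4):
    cs=np.where(l[r]==i)[0]; L.append((cs.min()-.5,r,cs.max()+.5))
L=np.array(L); print(L[::5].tolist())
cr=np.array([[175,435],[243,95],[80,420],[155,48]])/4+[180-.375,160-.375]
tq=np.array([[-.1,-.002,0],[.1,-.002,0],[-.1,.048,0],[.102,.05,.038]])
def res(p):
    e=[]
    for a,q in zip(cr,tq): e+=list(pix(tp(p,q),"top")-a)
    # free-lane edge lines: left = foot of mid wall, right = inner top edge of outer wall
    for k,y,z in((0,-.002,0),(2,-.048,.038)):
        A,B=pix(tp(p,[-.1,y,z]),"top"),pix(tp(p,[.1,y,z]),"top")
        xs=A[0]+(B[0]-A[0])*(L[:,1]-A[1])/(B[1]-A[1]); e+=list((xs-L[:,k])/1.5)
    return e
f=least_squares(res,[.5,.28,-.2],loss='soft_l1'); print("tray",f.x, np.round(res(f.x),1).tolist())
np.save("tray.npy",f.x)
c0=ray((436,208.1),"top",.036); 
a=cv2.minAreaRect  # long side direction from mask rect 13 deg
d=ray((436+np.sin(np.radians(13))*10,208.1-10*np.cos(np.radians(13))),"top",.036)-c0
print("new",c0,"yaw",np.arctan2(d[1],d[0]), "pix side",pix(c0,"side"))
print("bin corners",[ray(np.array(q)/4+[390-.375-100,170-.375],"top",.048).round(3).tolist() for q in([475,52],[795,145],[765,268],[427,180])])
ov=cv2.imread("pics/side0.png")
for q in tq.tolist()+[[-.1,-.048,0],[.1,-.052,.038]]:
    u=pix(tp(f.x,q),"side"); cv2.circle(ov,tuple(int(round(v*8)) for v in u),8,(0,0,255),-1,shift=3)
u=pix(c0,"side"); cv2.circle(ov,tuple(int(round(v*8)) for v in u),8,(0,0,255),-1,shift=3)
cv2.imwrite("pics/s_ov.png",cv2.resize(ov[110:320,220:420],None,fx=2.8,fy=2.8,interpolation=cv2.INTER_CUBIC))
for nm,px,z in(("drop",(292,116),.05),("jar",(410,124),.075),("tee",(342,140),.02)): print(nm,ray(px,"top",z).round(3))
E
```

```text
42 [217, 182, 21, 22, 335] [227.2 192.3]
45 [401, 183, 88, 54, 964] [433.2 207.1]
47 [224, 185, 36, 88, 1507] [241.4 228.9]
65 [443, 199, 32, 27, 559] [458.3 212.3]
135 [201, 234, 25, 35, 558] [212.9 251.3]
[[240.5, 192.0, 258.5], [236.5, 212.0, 253.5], [231.5, 232.0, 249.5], [227.5, 252.0, 245.5]]
tray [ 0.50360291  0.23808879 -0.13816897] [-0.2, -0.5, 2.2, 0.2, 0.8, -0.3, -0.5, 1.2, 0.1, -0.5, -0.5, -0.4, -0.4, -0.3, -0.2, -0.2, -0.1, -0.1, -0.0, 0.0, 0.1, -0.5, -0.5, -0.4, -0.4, -0.3, -0.2, -0.1, 0.0, 0.1, 0.2, 0.3, 0.4, 0.5, 0.6, 0.0, 0.1, 0.2, 0.3, -0.2, -0.1, -0.0, 0.7, 0.2]
new [ 0.54907134 -0.22665728  0.036     ] yaw -0.23314123405079348 pix side [361.81083872 145.98055619]
bin corners [[0.605, -0.16, 0.048], [0.556, -0.342, 0.048], [0.486, -0.324, 0.048], [0.532, -0.132, 0.048]]
drop [0.753 0.109 0.05 ]
jar [ 0.734 -0.156  0.075]
tee [ 0.708 -0.009  0.02 ]
```

View pics/s_ov.png

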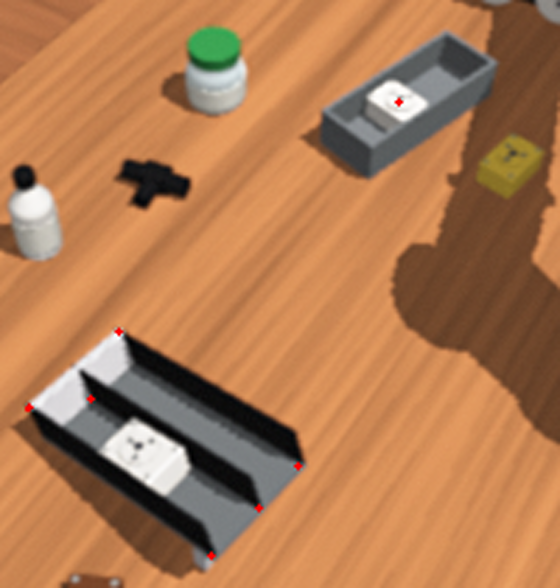

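The overlay in the side view agrees: tray corners and the cassette centre (362,146) line up. Refit the tray without one bad corner, and approach above the bin.

```bash
p='python3 -m pendant'
$p '[[[0.43,-0.24,0,0],[0.86,-0.48,0,0],[0.86,-0.48,0,0]]]' 0.5 25 
$p '[[[0.43,-0.24,0,0],[0.86,-0.48,0,0]]]' >/dev/null
$p '[[[0.43,-0.24,0,0],[0.86,-0.48,0,0]]]' >/dev/null
$p '[[[0.43,-0.24,0,0],[0.86,-0.48,0,0]]]' >/dev/null
$p '[[[0.43,-0.24,0,0],[0.86,-0.48,0,0],[0.86,-0.48,0,0]]]' >/dev/null
$p '[[[0,0,0,0.35],[0,0,0,0.7],[0,0,0,0.7],[0,0,0,0.7]]]' 
python3 - <<'E'
from h import *; from tray import tp; from scipy.optimize import least_squares
print(rows([.549,-.2267,.07],-.24+np.pi/2))
cr=np.array([[175,435],[80,420],[155,48]])/4+[180-.375,160-.375]
tq=np.array([[-.1,-.002,0],[-.1,.048,0],[.102,.05,.038]])
l=cv2.imread("pics/top0.png"); g=((l.max(2).astype(int)-l.min(2)<25)&(l.max(2)>90)&(l.max(2)<160)).astype(np.uint8)
n,lb=cv2.connectedComponents(g); i=lb[225,245]
L=np.array([(np.where(lb[r]==i)[0].min()-.5,r,np.where(lb[r]==i)[0].max()+.5) for r in range(192,262,3)])
def res(p):
    e=[]
    for a,q in zip(cr,tq): e+=list(pix(tp(p,q),"top")-a)
    for k,y,z in((0,-.002,0),(2,-.048,.038)):
        A,B=pix(tp(p,[-.1,y,z]),"top"),pix(tp(p,[.1,y,z]),"top")
        e+=list((A[0]+(B[0]-A[0])*(L[:,1]-A[1])/(B[1]-A[1])-L[:,k])/1.5)
    return e
f=least_squares(res,[.5,.28,-.2],loss='soft_l1',f_scale=.5); print("tray",f.x,np.round(res(f.x),1)[[0,1,2,3,4,5,6,12,28,30,40,-1]]); np.save("tray.npy",f.x)
E
```

```text
time: 0.48
ee_pos: [0.3008, -0.5271, 0.2225]
eef_rot: [0.982, 0.186, 0.001, -0.001]
contact_force: [-0.5, 0.3, -0.3]
gripper_width: 0.0679
grip_force: 0.0
time: 2.1
ee_pos: [0.548, -0.2294, 0.2223]
eef_rot: [1.0, 0.009, -0.0, 0.0]
contact_force: [-0.6, -0.3, 0.2]
gripper_width: 0.0655
grip_force: 0.0
[0.012, -0.027, 1.523, np.float64(0.517)]
tray [ 0.50327395  0.23809664 -0.13918235] [-0.2 -0.3  0.7 -0.2 -0.5  1.3  0.1  0.  -0.  -0.1  0.2  0. ]
```

```bash
p='python3 -m pendant'
$p '[[[0,0,0.3,0.26],[0.01,-0.03,0.6,0.52],[0.01,-0.03,1,0.52],[0.01,-0.03,1,0.52]]]' >/dev/null
$p '[[[0,0,0.3,0],[0,0,0.5,0],[0,0,0.5,0]]]'
python3 - <<'E'
from h import *
a=cam("top")[0][150:290,380:520]; b=cam("side")[0][80:220,300:440]
cv2.imwrite("pics/g1.png",cv2.resize(np.hstack([a,b]),None,fx=2.8,fy=2.8,interpolation=cv2.INTER_CUBIC))
print(rows([.549,-.2267,.013],-.24+np.pi/2))
E
```

```text
time: 2.98
ee_pos: [0.5485, -0.2254, 0.0718]
eef_rot: [0.993, -0.121, -0.001, -0.0]
contact_force: [-0.4, 0.2, 0.0]
gripper_width: 0.0654
grip_force: 0.0
[-0.009, 0.011, 0.606, np.float64(-0.006)]
```

View pics/g1.png

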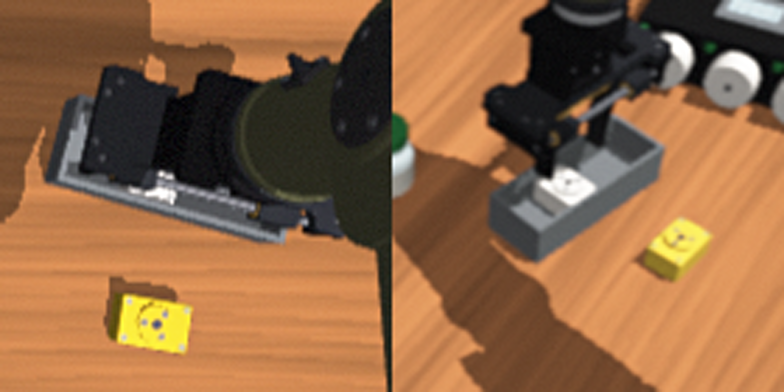

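Crop: the open fingers straddle the white cassette along the bin's length (left finger about (550,160), cassette about (568,190)), and the bin walls are clear. Descend and grip.

```bash
p='python3 -m pendant'
$p '[[[-0.01,0.01,0.2,0],[-0.01,0.01,0.4,0],[-0.01,0.01,0.55,0],[-0.01,0.01,0.6,0],[-0.01,0.01,0.6,0]]]'
$p '[[[0,0,0,0],[0,0,0,0],[0,0,0,0],[0,0,0,0],[0,0,0,0]]]' -1 25
$p '[[[0,0,-0.2,0],[0,0,-0.6,0],[0,0,-1,0],[0,0,-1,0]]]'
python3 - <<'E'
from h import *
print(rows([.53,0,.11]))
E
```

```text
time: 3.7
ee_pos: [0.548, -0.2261, 0.012]
eef_rot: [0.993, -0.121, -0.0, -0.0]
contact_force: [0.6, -0.7, 0.3]
gripper_width: 0.065
grip_force: 0.0
time: 4.32
ee_pos: [0.5483, -0.2265, 0.013]
eef_rot: [0.993, -0.121, 0.0, 0.0]
contact_force: [-1.1, 0.2, 2.5]
gripper_width: 0.0398
grip_force: 25.0
time: 4.82
ee_pos: [0.5511, -0.227, 0.1177]
eef_rot: [0.993, -0.121, 0.004, 0.001]
contact_force: [0.1, 0.5, -0.3]
gripper_width: 0.04
grip_force: 25.0
[-0.752, -2.153, 0.067]
```

```bash
p='python3 -m pendant'
$p '[[[-0.12,-0.36,0,0],[-0.25,-0.72,0,0]]]' >/dev/null
$p '[[[-0.12,-0.36,0,0],[-0.25,-0.72,0,0]]]' >/dev/null
$p '[[[-0.12,-0.36,0,0],[-0.25,-0.72,0,0],[-0.25,-0.72,0,0]]]'
$p '[[[0,0,0.4,0],[0,0,0.8,0],[0,0,1,0],[0,0,1,0],[0,0,1,0]]]'
python3 - <<'E'
from h import *
print(rows([.53,0,.006]),pose()[0]["joint_positions"])
E
```

```text
time: 5.7
ee_pos: [0.5263, 0.0057, 0.1123]
eef_rot: [0.993, -0.118, -0.001, -0.001]
contact_force: [1.2, -0.1, -0.4]
gripper_width: 0.04
grip_force: 25.0
time: 6.32
ee_pos: [0.528, 0.0009, 0.0133]
eef_rot: [0.993, -0.122, 0.001, 0.0]
contact_force: [-0.1, 0.3, -0.5]
gripper_width: 0.0401
grip_force: 25.0
[0.021, 0.004, 0.073] [ 0.35106866  0.30504156 -0.45235723  1.95599601  0.16676321  0.91535589
 -1.99982977]
```

```bash
p='python3 -m pendant'
$p '[[[0,0,0.04,0],[0,0,0.07,0],[0,0,0.08,0],[0,0,0.085,0]]]'
$p '[[[0,0,0,0],[0,0,0,0],[0,0,0,0],[0,0,0,0]]]' 0.5
$p '[[[0,0,-0.3,0],[0,0,-0.8,0],[0,0,-1,0],[0,0,-1,0]]]' 1
$p '[[[0,0,0,-0.35],[0,0,0,-0.7],[0,0,0,-1],[0,0,0,-1]]]'
python3 - <<'E'
from h import *
print(pose()[0]["joint_positions"])
im=cam("top")[0]; cv2.imwrite("pics/t2.png",im)
E
```

```text
time: 6.82
ee_pos: [0.5274, 0.0013, 0.0049]
eef_rot: [0.993, -0.121, -0.0, 0.0]
contact_force: [-3.3, -1.4, 9.3]
gripper_width: 0.0397
grip_force: 25.0
time: 7.32
ee_pos: [0.5273, 0.0014, 0.0039]
eef_rot: [0.993, -0.121, -0.0, 0.0]
contact_force: [-1.0, 1.0, -0.2]
gripper_width: 0.0638
grip_force: 0.0
time: 7.82
ee_pos: [0.5288, 0.0014, 0.1057]
eef_rot: [0.993, -0.121, 0.002, 0.0]
contact_force: [-0.4, 0.3, 0.4]
gripper_width: 0.0859
grip_force: 0.0
time: 8.32
ee_pos: [0.5263, 0.0014, 0.1024]
eef_rot: [0.992, 0.127, -0.001, -0.0]
contact_force: [-0.3, 0.2, -0.3]
gripper_width: 0.0866
grip_force: 0.0
[ 0.42617445  0.1933496  -0.52404182  1.88430127  0.10775649  1.09440779
 -1.45517329]
```

```bash
p='python3 -m pendant'
$p '[[[0,0,0,-0.35],[0,0,0,-0.7],[0,0,0,-1],[0,0,0,-1]]]' >/dev/null
$p '[[[0,0,0,-0.35],[0,0,0,-0.7],[0,0,0,-1],[0,0,0,-1]]]' 
python3 - <<'E'
from h import *
print(pose()[0]["joint_positions"].round(2), rows([.5275,.0014,.01],-.243))
ims={n:cam(n)[0] for n in("top","side")}
v=[]
for n in ims:
    u=pix([.5275,.0014,.028],n); x,y=int(u[0]),int(u[1]); print(n,u)
    v.append(cv2.resize(ims[n][y-45:y+45,x-45:x+45],None,fx=4.4,fy=4.4,interpolation=cv2.INTER_CUBIC))
cv2.imwrite("pics/g2.png",np.hstack(v))
E
```

```text
time: 9.38
ee_pos: [0.5272, 0.0014, 0.1037]
eef_rot: [0.81, 0.586, -0.0, -0.0]
contact_force: [-0.1, 0.1, 0.2]
gripper_width: 0.0874
grip_force: 0.0
[ 0.52  0.21 -0.63  1.88  0.14  1.1  -0.48] [0.001, 0.003, 0.937, np.float64(-0.152)]
top [336.69053409 215.68344481]
side [326.32390267 201.44794429]
```

View pics/g2.png

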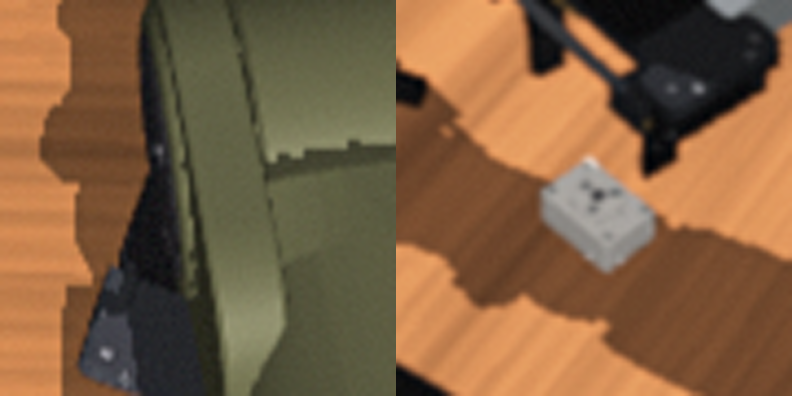

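The side crop shows the cassette lying flat and free at the expected pixel (about (326,201)), hub up. Take it by its short ends.

```bash
p='python3 -m pendant'
$p '[[[0,0,0,-0.15],[0,0,0.4,-0.15],[0,0,0.8,-0.15],[0,0,0.94,-0.15],[0,0,0.94,-0.15]]]'
$p '[[[0,0,0,0],[0,0,0,0],[0,0,0,0],[0,0,0,0],[0,0,0,0]]]' -1 30
$p '[[[0,0,-0.3,0],[0,0,-0.8,0],[0,0,-1,0],[0,0,-1,0]]]'
python3 - <<'E'
from h import *; from tray import tp
t=np.load("tray.npy")
for x in(-.055,-.045): print(tp(t,[x,-.025,0]).round(4))
print(pose()[0]["joint_positions"].round(2), rows(tp(t,[-.05,-.025,0])+[0,0,.085],t[2]))
E
```

```text
time: 10.1
ee_pos: [0.5269, 0.0016, 0.0096]
eef_rot: [0.787, 0.617, -0.0, -0.001]
contact_force: [-0.3, -0.8, -0.9]
gripper_width: 0.0869
grip_force: 0.0
time: 10.72
ee_pos: [0.5279, 0.0013, 0.0106]
eef_rot: [0.786, 0.618, 0.0, 0.0]
contact_force: [-0.0, -0.7, 5.3]
gripper_width: 0.0574
grip_force: 30.0
time: 11.22
ee_pos: [0.5284, 0.0014, 0.1113]
eef_rot: [0.786, 0.618, 0.001, 0.001]
contact_force: [-0.6, 0.6, -1.8]
gripper_width: 0.0578
grip_force: 30.0
[0.4472 0.2207 0.0561]
[0.4567 0.2194 0.0536]
[ 0.54  0.2  -0.65  1.87  0.14  1.11 -0.4 ] [1.943, -1.26, -0.289, np.float64(-0.2)]
```

```bash
p='python3 -m pendant'
$p '[[[0,0,-0.2,0],[0.2,-0.1,-0.5,0],[0.6,-0.4,-0.5,0],[0.95,-0.6,-0.5,0],[0.95,-0.6,-0.5,0]]]' >/dev/null
$p '[[[0.5,-0.3,0,-0.1],[0.98,-0.64,0,-0.2],[0.98,-0.64,0,-0.2],[0.98,-0.64,0,-0.2]]]'
python3 - <<'E'
from h import *; t=np.load("tray.npy")
print(rows([.453,.2199,.0745],t[2]))
ims={n:cam(n)[0] for n in("top","side")}
v=[]
for n in ims:
    u=pix([.46,.23,.08],n); x,y=int(u[0]),int(u[1])
    v.append(cv2.resize(ims[n][y-60:y+60,x-60:x+60],None,fx=3.3,fy=3.3,interpolation=cv2.INTER_CUBIC))
cv2.imwrite("pics/g3.png",np.hstack(v))
E
```

```text
time: 12.35
ee_pos: [0.4525, 0.217, 0.1588]
eef_rot: [0.755, 0.656, -0.001, -0.0]
contact_force: [0.3, -0.2, -1.6]
gripper_width: 0.0579
grip_force: 30.0
[0.031, 0.002, 0.843, np.float64(-0.001)]
```

View pics/g3.png

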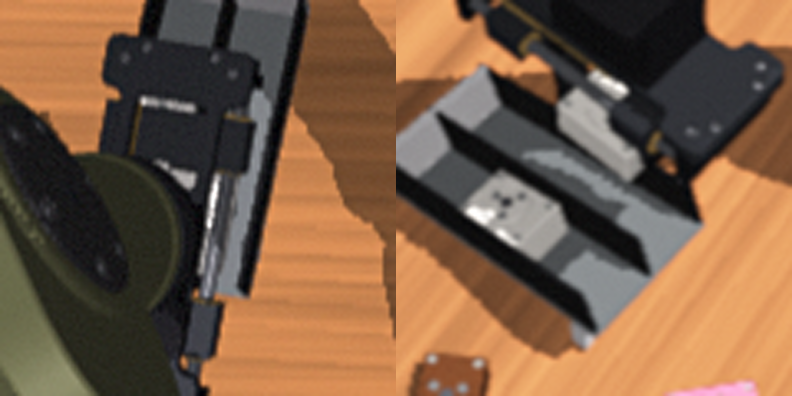

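The cassette hangs level over the free lane, aligned with it (side crop, cassette about (600,130)). Lower gently.

```bash
p='python3 -m pendant'
$p '[[[0.03,0,0.1,0],[0.03,0,0.4,0],[0.03,0,0.7,0],[0.03,0,0.78,0],[0.03,0,0.78,0]]]'
$p '[[[0,0,0.03,0],[0,0,0.05,0],[0,0,0.06,0]]]'
python3 - <<'E'
from h import *; t=np.load("tray.npy")
print(rows([.453,.2199,.0725],t[2]))
E
```

```text
time: 13.08
ee_pos: [0.4529, 0.221, 0.0817]
eef_rot: [0.755, 0.656, -0.0, -0.0]
contact_force: [1.1, 0.0, -0.3]
gripper_width: 0.058
grip_force: 30.0
time: 13.45
ee_pos: [0.4534, 0.2213, 0.0764]
eef_rot: [0.755, 0.656, 0.0, 0.0]
contact_force: [-0.6, -1.3, -1.2]
gripper_width: 0.0577
grip_force: 30.0
[-0.015, -0.002, 0.039, np.float64(0.0)]
```

```bash
p='python3 -m pendant'
$p '[[[-0.01,0,0.02,0],[-0.01,0,0.03,0],[-0.01,0,0.035,0],[-0.01,0,0.035,0]]]' - 8
$p '[[[0,0,0.01,0],[0,0,0.015,0],[0,0,0.015,0]]]' - 3
```

```text
time: 13.95
ee_pos: [0.4528, 0.2204, 0.0725]
eef_rot: [0.754, 0.656, -0.0, -0.0]
contact_force: [-0.2, -0.3, -0.4]
gripper_width: 0.0578
grip_force: 8.0
time: 14.32
ee_pos: [0.4532, 0.2205, 0.0714]
eef_rot: [0.754, 0.656, 0.0, 0.0]
contact_force: [-0.5, -0.3, 2.8]
gripper_width: 0.0575
grip_force: 3.0
```

```bash
p='python3 -m pendant'
$p '[[[0,0,0,0],[0,0,0,0],[0,0,0,0],[0,0,0,0]]]' 0.5
$p '[[[0,0,-0.05,0],[0,0,-0.1,0],[0,0,-0.3,0],[0,0,-0.7,0],[0,0,-1,0],[0,0,-1,0]]]' 0.7
python3 - <<'E'
from h import *; from tray import tp; t=np.load("tray.npy")
ims={n:cam(n)[0] for n in("top","side")}
v=[]
for n in ims:
    u=pix([.46,.23,.08],n); x,y=int(u[0]),int(u[1])
    v.append(cv2.resize(ims[n][y-60:y+60,x-60:x+60],None,fx=3.3,fy=3.3,interpolation=cv2.INTER_CUBIC))
cv2.imwrite("pics/g4.png",np.hstack(v))
E
```

```text
time: 14.82
ee_pos: [0.4528, 0.2202, 0.0709]
eef_rot: [0.754, 0.656, -0.0, 0.0]
contact_force: [0.7, 0.2, 0.3]
gripper_width: 0.0654
grip_force: 0.2
time: 15.58
ee_pos: [0.4544, 0.2213, 0.1737]
eef_rot: [0.754, 0.656, 0.002, 0.001]
contact_force: [-0.0, -0.7, -0.6]
gripper_width: 0.0739
grip_force: 0.0
```

View pics/g4.png

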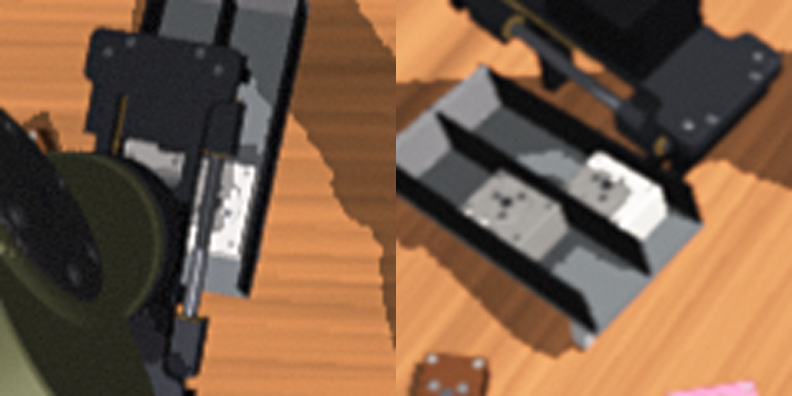

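The white cassette lies flat in the upper part of the free lane (right in the side crop, about (610,190)). Close the fingers and go behind its uphill end.

```bash
p='python3 -m pendant'
$p '[[[0,-0.2,0,0],[0,-0.4,0,0],[0,-0.4,0,0]]]' -1 10
python3 - <<'E'
from h import *; from tray import tp; t=np.load("tray.npy")
from scipy.optimize import least_squares
print("start",rows(tp(t,[-.106,-.025,0])+[0,0,.011],t[2]))
f=lambda px,n:least_squares(lambda q:pix(tp(t,[q[0],q[1],.028]),n)-px,[0,0]).x
print("old",f((219,221.2),"top"))
im=cam("side")[0]; u=pix([.46,.23,.08],"side"); x0,y0=int(u[0])-60,int(u[1])-60
print("new",f((x0+(608-396)/3.3,y0+186/3.3),"side"))
E
```

```text
time: 16.05
ee_pos: [0.4117, 0.2256, 0.1699]
eef_rot: [0.754, 0.657, -0.001, 0.0]
contact_force: [1.6, -0.2, -0.5]
gripper_width: 0.0517
grip_force: 0.0
start [0.002, -0.134, 0.897, np.float64(0.003)]
old [-0.00537729  0.02416459]
new [-0.0504297  -0.02660173]
```

```bash
p='python3 -m pendant'
$p '[[[0,-0.13,0,0],[0,-0.13,0.3,0],[0,-0.13,0.7,0],[0,-0.13,0.88,0],[0,-0.13,0.89,0],[0,-0.13,0.89,0]]]'
$p '[[[0,0.1,0.026,0],[0,0.2,0.052,0],[0,0.3,0.078,0],[0,0.4,0.104,0],[0,0.5,0.13,0],[0,0.6,0.156,0],[0,0.7,0.182,0],[0,0.8,0.208,0],[0,0.8,0.208,0]]]'
python3 - <<'E'
from h import *; from tray import tp; t=np.load("tray.npy")
from scipy.spatial.transform import Rotation as R
M=R.from_euler('z',t[2])*R.from_euler('y',.26); o,p,_=pose()
print("tcp in tray",M.inv().apply(p-[t[0],t[1],.042]).round(4), M.inv().apply(p+M.apply([0,0,0])*0-[t[0],t[1],.042]).round(3))
E
```

```text
time: 16.85
ee_pos: [0.4012, 0.2282, 0.083]
eef_rot: [0.755, 0.656, 0.001, 0.0]
contact_force: [-0.2, 1.0, -0.2]
gripper_width: 0.0007
grip_force: 0.0
time: 17.98
ee_pos: [0.4803, 0.2162, 0.0609]
eef_rot: [0.755, 0.656, -0.0, -0.0]
contact_force: [0.3, -0.8, 1.1]
gripper_width: 0.0005
grip_force: 0.0
tcp in tray [-0.0239 -0.0248  0.0132] [-0.024 -0.025  0.013]
```

```bash
p='python3 -m pendant'
$p '[[[0,0.1,0.026,0],[0,0.2,0.052,0],[0,0.3,0.078,0],[0,0.38,0.1,0],[0,0.42,0.11,0],[0,0.44,0.115,0],[0,0.44,0.115,0]]]'
$p '[[[0,0.02,0.005,0],[0,0.04,0.01,0],[0,0.04,0.01,0]]]'
cat > tt.py <<'E'
from h import *; t=np.load("tray.npy")
from scipy.spatial.transform import Rotation as R
M=R.from_euler('z',t[2])*R.from_euler('y',.26); o,p,_=pose()
print("tcp in tray",M.inv().apply(p-[t[0],t[1],.042]).round(4))
E
python3 tt.py
```

```text
time: 18.85
ee_pos: [0.5232, 0.2105, 0.0497]
eef_rot: [0.754, 0.656, 0.0, 0.0]
contact_force: [0.0, -0.5, -0.7]
gripper_width: 0.0005
grip_force: 0.0
time: 19.23
ee_pos: [0.5273, 0.2098, 0.0487]
eef_rot: [0.755, 0.656, 0.0, 0.0]
contact_force: [0.5, -0.2, 0.1]
gripper_width: 0.0002
grip_force: 0.0
tcp in tray [ 0.0251 -0.0247  0.0136]
```

```bash
p='python3 -m pendant'
$p '[[[0,0.01,0.0025,0],[0,0.02,0.005,0],[0,0.02,0.005,0]]]' | grep -E 'ee_pos|force'
$p '[[[0,0.01,0.0025,0],[0,0.015,0.004,0],[0,0.015,0.004,0]]]'| grep -E 'ee_pos|force'
$p '[[[0,0.01,0.0025,0],[0,0.015,0.004,0],[0,0.015,0.004,0]]]'| grep -E 'ee_pos|force'
python3 tt.py
```

```text
ee_pos: [0.5292, 0.2096, 0.0482]
contact_force: [-0.2, -0.1, -0.4]
grip_force: 0.0
ee_pos: [0.5307, 0.2094, 0.0478]
contact_force: [0.8, 0.4, 0.5]
grip_force: 0.2
ee_pos: [0.5322, 0.2092, 0.0474]
contact_force: [0.1, -0.0, 0.1]
grip_force: 0.2
tcp in tray [ 0.0301 -0.0246  0.0136]
```

```bash
python3 - <<'E'
from h import *
ims={n:cam(n)[0] for n in("top","side")}
v=[]
for n in ims:
    u=pix([.52,.23,.05],n); x,y=int(u[0]),int(u[1]); print(n,x-60,y-60)
    v.append(cv2.resize(ims[n][y-60:y+60,x-60:x+60],None,fx=3.3,fy=3.3,interpolation=cv2.INTER_CUBIC))
cv2.imwrite("pics/g5.png",np.hstack(v))
E
```

```text
top 175 156
side 215 202
```

View pics/g5.png

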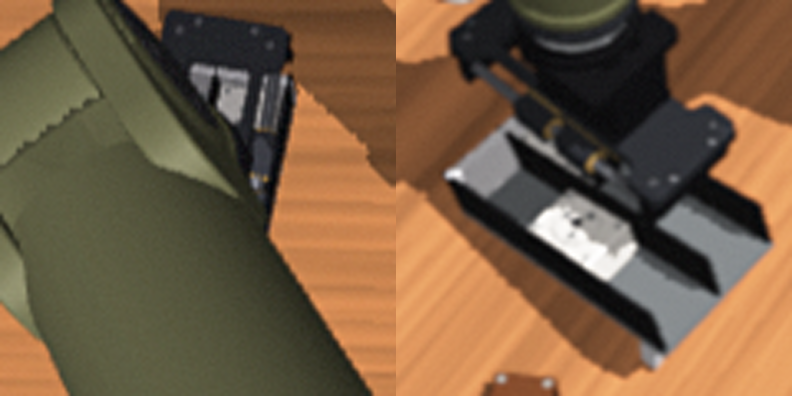

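The new cassette has left its old spot (it is hidden by the gripper now), so the push is working. Continue until the force rises.

```bash
p='python3 -m pendant'
$p '[[[0,0.01,0.0025,0],[0,0.015,0.004,0],[0,0.015,0.004,0]]]' | grep -E 'ee_pos|force'
$p '[[[0,0.01,0.0025,0],[0,0.015,0.004,0],[0,0.015,0.004,0]]]'| grep -E 'ee_pos|force'
python3 tt.py
```

```text
ee_pos: [0.5334, 0.209, 0.047]
contact_force: [-1.2, 0.1, 1.7]
grip_force: 0.9
ee_pos: [0.5335, 0.209, 0.0469]
contact_force: [-6.9, -1.4, 8.6]
grip_force: 4.0
tcp in tray [ 0.0315 -0.0246  0.0135]
```

Force rises sharply (about 7 N along the lane), so it is at the stop. Back off, lift, and go behind the stuck cassette.

```bash
p='python3 -m pendant'
$p '[[[0,-0.1,-0.03,0],[0,-0.2,-0.1,0],[0,-0.2,-0.5,0],[0,-0.2,-0.9,0],[0,-0.2,-0.9,0]]]' | grep -E 'ee_pos|force'
$p '[[[0.2,-0.3,0,0],[0.5,-0.7,0,0],[0.5,-0.7,0,0],[0.5,-0.7,0,0]]]' | grep -E 'ee_pos|force'
python3 - <<'E'
from h import *; from tray import tp; t=np.load("tray.npy")
from scipy.optimize import least_squares
print("start",rows(tp(t,[-.062,.0245,0])+[0,0,.0135],t[2]))
im=cam("top")[0]; cv2.imwrite("pics/t6.png",im)
m=((im.min(2)>130)&(im.max(2).astype(int)-im.min(2)<40)).astype(np.uint8)
print([ (s.tolist(),) for s in cv2.connectedComponentsWithStats(m)[2][1:] if s[4]>60 and 200<s[0]<270])
print(pix(tp(t,[.071,-.025,.028]),"top"),pix(tp(t,[.071,-.025,.028]),"side"))
E
```

```text
ee_pos: [0.5173, 0.2129, 0.1404]
contact_force: [0.9, 0.6, -1.7]
grip_force: 0.0
ee_pos: [0.4528, 0.2702, 0.1362]
contact_force: [0.1, -0.6, -0.3]
grip_force: 0.0
start [-0.002, -0.055, 0.647, np.float64(0.001)]
[([241, 176, 21, 6, 61],), ([238, 182, 21, 26, 367],), ([225, 206, 27, 66, 625],), ([213, 209, 18, 60, 380],)]
[248.44546099 192.48900049] [263.39438274 242.62974707]
```

```bash
p='python3 -m pendant'
$p '[[[0,-0.05,0.2,0],[0,-0.05,0.5,0],[0,-0.05,0.64,0],[0,-0.05,0.645,0],[0,-0.05,0.645,0]]]' | grep -E 'ee_pos|force'
$p '[[[0,0.1,0.026,0],[0,0.2,0.053,0],[0,0.3,0.08,0],[0,0.4,0.106,0],[0,0.5,0.133,0],[0,0.6,0.16,0],[0,0.7,0.186,0],[0,0.8,0.213,0],[0,0.8,0.213,0]]]'| grep -E 'ee_pos|force'
python3 tt.py
$p '[[[0,0.02,0.005,0],[0,0.04,0.01,0],[0,0.06,0.015,0],[0,0.07,0.018,0],[0,0.07,0.018,0]]]'| grep -E 'ee_pos|force'
python3 tt.py
```

```text
ee_pos: [0.4487, 0.2717, 0.0729]
contact_force: [0.2, -0.3, 0.1]
grip_force: 0.0
ee_pos: [0.528, 0.2598, 0.0504]
contact_force: [-0.3, 0.5, -0.1]
grip_force: 0.0
tcp in tray [0.0186 0.0249 0.0136]
ee_pos: [0.5341, 0.2594, 0.049]
contact_force: [-0.4, -0.5, -0.2]
grip_force: 0.0
tcp in tray [0.0249 0.0254 0.0139]
```

```bash
p='python3 -m pendant'
$p '[[[0,0.02,0.006,0],[0,0.04,0.011,0],[0,0.05,0.014,0],[0,0.05,0.014,0]]]'| grep -E 'ee_pos|force'
$p '[[[0,0.01,0.003,0],[0,0.015,0.004,0],[0,0.015,0.004,0]]]'| grep -E 'ee_pos|force'
$p '[[[0,0.01,0.003,0],[0,0.015,0.004,0],[0,0.015,0.004,0]]]'| grep -E 'ee_pos|force'
python3 tt.py
```

```text
ee_pos: [0.5392, 0.2587, 0.0476]
contact_force: [-0.4, -0.0, -0.2]
grip_force: 0.2
ee_pos: [0.5403, 0.2587, 0.0473]
contact_force: [-2.0, 0.1, 2.3]
grip_force: 1.1
ee_pos: [0.5404, 0.2587, 0.0472]
contact_force: [-6.3, -0.6, 8.1]
grip_force: 3.8
tcp in tray [0.0314 0.0255 0.0137]
```

The second push stopped at the same tray x (31.4 mm). Back off, lift away, and check both.

```bash
p='python3 -m pendant'
$p '[[[0,-0.1,-0.03,0],[0,-0.2,-0.1,0],[0,-0.2,-0.5,0],[0,-0.2,-1,0],[0,-0.2,-1,0]]]' | grep -E 'ee_pos|force'
$p '[[[-0.3,-0.3,0,0],[-0.7,-0.6,-0.2,0],[-0.9,-0.7,-0.3,0],[-0.9,-0.7,-0.3,0]]]' >/dev/null
$p '[[[-0.4,0,0,0],[-0.9,0,0,0],[-0.9,0,0,0],[-0.9,0,0,0]]]' | grep -E 'time|ee_pos|force'
python3 - <<'E'
from h import *; from tray import tp; t=np.load("tray.npy")
v=[]
for n in("top","side"):
    im=cam(n)[0].copy(); u=pix([.52,.23,.05],n); x,y=int(u[0])-50,int(u[1])-60
    c=cv2.resize(im[y:y+120,x:x+120],None,fx=3.3,fy=3.3,interpolation=cv2.INTER_CUBIC)
    for s in(-1,1):
        q=np.array([pix(tp(t,[.071+a,s*.025+b,.028]),n) for a,b in((-.029,-.02),(.029,-.02),(.029,.02),(-.029,.02))])
        q=(q-[x,y]+.5)*3.3; cv2.polylines(c,[q.astype(np.int32)],True,(0,0,255),1)
    v.append(c)
cv2.imwrite("pics/g6.png",np.hstack(v))
E
```

```text
ee_pos: [0.5244, 0.263, 0.1515]
contact_force: [0.5, 0.1, -0.7]
grip_force: 0.0
time: 27.62
ee_pos: [0.4281, 0.0937, 0.1763]
contact_force: [0.6, 0.2, -0.8]
grip_force: 0.0
```

View pics/g6.png

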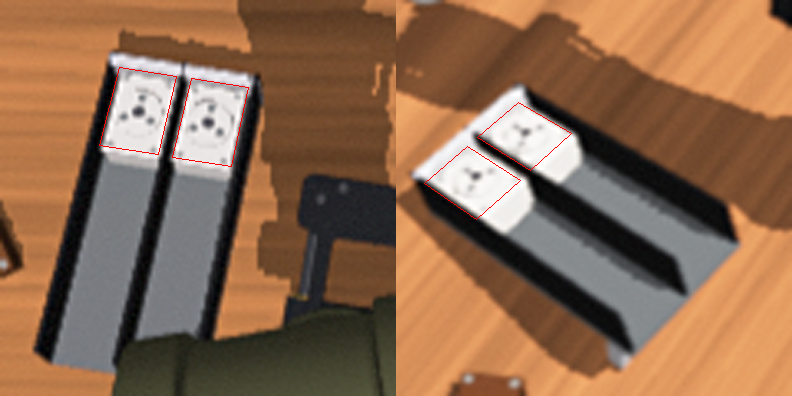

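Both cassettes lie flat, hub up, against the stop. The red outlines of the expected final pose match their tops in both views (about (140,110) and (208,120) in the top crop), and the arm is clear. Hand in.

```bash
python3 -c "
from cell import bot
print(bot.hand_in())"
```

```text
the job is handed in; nothing more can be done
None
```

The job is handed in at about 28 s of robot time, with no verdict returned; in the last pictures both cassettes lie flat, hub up, against the stop in their own lanes, let go, with the arm clear.

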